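# Set the stop pin and hold the chain tensioner wound against it

### The job

Take the tall plain stop pin out of the pin rack, set it upright and fully home in the hole of the check fixture and let go of it while the tensioner's cage arm is still at rest. Then swing the cage arm forward against its spring until it bears on the stop pin, and finish while still holding it there, pressed firmly against the pin. Leave the two other pins in the rack, and do not disturb the can and the wrench.

Things in the scene. Friction and masses are not known exactly. Their poses are not given: they have to be found in the camera images.
- stop_pin: Loose plain round steel pin, 16 mm diameter, 115 mm long, no head, 110 to 230 g: the tallest of the three pins in the rack (which rack hole it stands in varies). Origin: centre of its lower end; z runs up along it. In the rack it stands with its lower end 15 mm above the table, its top at 130 mm.
- short_pin: Bystander: plain steel pin, 16 mm diameter, 70 mm long, standing in another rack hole. Origin: centre of its lower end.
- mush_pin: Bystander: steel pin, 16 mm diameter shank with a 28 mm wide, 14 mm high round head, 84 mm long in all, standing in another rack hole. Origin: centre of its lower end.
- rack: Fixed grey block 200 x 60 x 50 mm (x, y, z), origin at the centre of its underside on the table. Three holes of 18.5 mm diameter, 35 mm deep, in a row along its own x at -60, 0 and +60 mm, holding the three pins.
- fixture: Fixed aluminium check plate 220 x 200 x 40 mm, origin at the centre of its underside on the table; its top is at 40 mm. It carries the chain tensioner and has one open hole for the stop pin.
- fixture_hole0 (a point): Centre of the mouth of the stop hole, on the fixture's top face (40 mm above the table; 14 mm along the fixture's x and -49 mm along its y from its origin). Hole 18.5 mm diameter, with a 3 mm chamfer, 34 mm deep, blind: a pin fully home has its lower end 6 mm above the table and the stop pin's top is then at 121 mm.
- tensioner: Chain tensioner on the fixture: fixed steel hanger and round pivot body (46 mm diameter, top 93 mm above the table), carrying the swinging cage arm. Origin: on the vertical pivot axis, on the fixture's top face (80 mm along the fixture's x, 0 along its y).
- cage_post (a point): Centre of the top of the upright steel grip post at the free end of the cage arm, 120 mm above the table. Post 22 mm diameter, free from 72 to 120 mm above the table, 140 mm from the pivot axis; it travels in a level arc with the arm. Below it lie the arm (bar 20 mm wide, 50 to 72 mm above the table) and a 44 mm toothed wheel.
- cage_pivot (a point): Point on the vertical pivot axis of the cage arm, 120 mm above the table.
- cage (a joint): Swing of the cage arm, rad: 0 at its rest stop, growing forward = counter-clockwise from above, about the pivot. At 0 it points 135 deg counter-clockwise of the fixture's x. It meets the seated stop pin at about 1.2; with no pin it runs on to 1.75. The spring drives it back to 0: 0.4 N m at rest, 1.0 N m at 1.2 rad (7 N at the post); let go, it snaps back.
- can: Bystander: metal can, 60 mm diameter, 150 mm high, standing loose on the table. Origin: centre of its underside.
- wrench: Bystander: 160 mm wrench lying loose on the table. Its origin lies near its middle, on its underside.
There are look-alikes about, which are no part of the job. Leave any red look-alike of the stop_pin alone.

How it is judged (in metres and radians):
On the way, in this order (a step that is already met when the one before it is completed fails the run):
1. the stop pin has been lifted clear of the rack (height (world z) of stop_pin above 0.052 m), for 0.1 s.
2. the stop pin stands home in the fixture's hole, let go, with the cage arm still at rest (horizontal distance between stop_pin and fixture_hole0 below 0.004 m and z of stop_pin in the frame of fixture_hole0 below -0.03 m and angle between stop_pin's own z axis and vertical below 0.2 rad and contact force between the fingers and stop_pin below 0.1 N and value of joint cage below 0.15 rad), for 0.1 s.
At the end, for the whole second after the job is handed in: Stop pin home in the fixture's hole (lower end within 4 mm of its axis, at least 30 mm deep, leaning under 0.2 rad); cage arm held still by the robot (over 2 N) at 1.1 to 1.36 rad, bearing on the pin with over 1 N, through the last second (horizontal distance between stop_pin and fixture_hole0 below 0.004 m and z of stop_pin in the frame of fixture_hole0 below -0.03 m and angle between stop_pin's own z axis and vertical below 0.2 rad and value of joint cage between 1.1 and 1.36 rad and velocity of joint cage between -0.1 and 0.1 rad/s and contact force between tensioner and stop_pin above 1 N and contact force between any of the fingers, the arm and tensioner above 2 N); the arm keeps its last pose, push and grip.
It fails at once if the short or the headed pin is lifted out of place (distance of any of short_pin, mush_pin from where it was at the start of the episode above 0.015 m).
It fails at once if the can or the wrench is disturbed (distance of any of can, wrench from where it was at the start of the episode above 0.02 m or angle between can's own z axis and vertical above 0.3 rad).
It also fails if it takes over 67 s, if anything falls off the work surface, if the arm or the gripper's body presses on something with over 40 N, if the wrist force passes 120 N, or if a joint passes its speed limit or range.

### The arm

A 7-joint arm with a two-finger parallel gripper is mounted at the origin on the work surface. World frame = base frame: x ahead of the robot, y to its left, z up, the work surface at z = 0. Lengths are in mm, angles in rad, forces in N, time in s.
With the tool pointing down it reaches from about 425 to 925 mm from the base axis. Payload 6.8 kg.
Tool frame: the origin (TCP) lies at the very end of the fingers, on their centre line; the grasp point (between the pads) lies arm.grip_point_offset behind it (arm.grip_point_offset is the distance from the TCP to the grasp point, in mm); z points along the fingers, y is the line along which they close (so a half turn about z gives the same grasp; the last joint's range is limited). The gripper opens to 88 mm and grips with 3 to 60 N. Pads are 20 mm wide; open, the fingers measure 115 mm over their backs; the gripper's body (75 mm by 178 mm) begins 61 mm behind the grasp point.
Start: joints at [-1.22, 0.477, 0.022, 1.555, -0.011, 1.109, -0.083], TCP at [298.938, 605.214, 222.664] pointing down, gripper open.
Joint ranges: [-2.96, 2.96], [-0.34, 2.1], [-1.41, 1.46], [0.24, 2.44], [-1.37, 4.51], [0.17, 1.92], [-2.96, 2.96]. Speed limits (rad/s): [2.39, 2.39, 3.14, 3.14, 3.14, 3.14, 3.14].

### API

Orientations are given as a 3x3 rotation matrix whose columns are the frame's x, y, z axes.
In Python, from workcell import arm, planner, monitor, imaging, job gives the robot as it stands. Calls block until the motion is done:
- arm.move_pose(position, orientation): joint-space move of the TCP to a pose.
- arm.move_linear(position, attitude=None, velocity=150): straight line of the TCP; attitude=None keeps the orientation; velocity is the mean speed in mm/s.
- arm.move_j(angles): joint-space move.
- arm.gripper_to(opening, grasp_force=None): finger opening in mm; grasp_force is the grip in N (None keeps the last); returns when the fingers have stopped.
- arm.pause(seconds).
- planner.inverse_kinematics(position, orientation): joint angles nearest the present ones, or None.
- monitor.get_state(): the state.
- imaging.snapshot(name): name is "side" or "top"; returns a dict with "image" (420x560x3 uint8, red, green, blue), "vertical_fov" (degrees; the focal length in pixels is half the picture's height over the tangent of half this angle, whatever the lens; pixels are square), "cx", "cy" (the principal point, pixels), "xyz" and "orientation" of the camera in the world. Camera axes: x right, y up, looking along -z (the intrinsics and any distortion apply to the point x, -y, -z); pixel columns grow to the right and rows downward; lengths in mm; the calibration is good to about 2 mm. A picture is of the moment at which its call begins. There is no depth.
A pose or a line that the arm cannot do raises arm.IKError and nothing moves.
- job.sign_off(): hands the job in; it is judged then, once.
The state is a dict: "time": time; "joint_positions": joint angles; "dq": joint speeds; "tau": joint torques, N m; "ee_pos": TCP position; "ee_rot": TCP orientation; "ft_force": force on the tool from outside, world axes, zero at the start; "wrist_torque": the same for the moment, N m; "grip_width": finger opening in mm; "grasp_force": force on a finger pad.
Only numpy, scipy, OpenCV 4.12 (cv2) and the standard library are available. Lean on these libraries where they do the work, as an engineer would, in place of code of your own. Each camera call takes 0.05 s, during which the arm holds its last target. There are 200 camera calls.

## Working session

There is one attempt and no reset: what is moved stays moved. The work goes in short steps, each a Python script; the robot and the scene stay as the last script left them, time stands still between calls to the robot, and variables do not carry over. Pictures are saved under pics/ and viewed, at most 10 in all, crops included, and the job is handed in when it is done.

```bash
mkdir -p pics; ls
python3 - <<'E'
from workcell import arm, planner, monitor, imaging, job
import cv2,numpy as np
print(arm.grip_point_offset)
for n in("side","top"):
    s=imaging.snapshot(n); cv2.imwrite(f"pics/{n}0.png",s["image"][:,:,::-1])
    print({k:(np.round(v,4).tolist() if not isinstance(v,str) else v) for k,v in s.items() if k!="image"})
st=monitor.get_state(); print(st)
E
```

```text
pics
18.700000000000003
{'vertical_fov': 50.6994, 'cx': 276.0987, 'cy': 212.3394, 'xyz': [538.8701, 744.8619, 703.6842], 'orientation': [[-0.9904, 0.0977, -0.0981], [-0.1383, -0.6684, 0.7308], [0.0059, 0.7373, 0.6755]]}
{'vertical_fov': 52.7778, 'cx': 277.914, 'cy': 206.5416, 'xyz': [566.9624, 100.4766, 930.3883], 'orientation': [[-0.0046, 0.9992, -0.0409], [-1.0, -0.0046, 0.0014], [0.0012, 0.0409, 0.9992]]}
{'time': 0.1, 'joint_positions': array([-1.22012229,  0.47773668,  0.02235065,  1.55629933, -0.01148788,
        1.10928194, -0.08313773]), 'dq': array([-0.00125198, -0.00070057,  0.00066436, -0.00269359, -0.00056955,
       -0.00148181,  0.0006619 ]), 'tau': array([ 4.36260510e-03, -5.84085274e+01,  1.54016901e+00, -2.73314774e+01,
       -5.41842298e-02,  1.31321058e-02,  6.68665029e-05]), 'ee_pos': array([298.71099875, 604.7326454 , 221.7886799 ]), 'ee_rot': array([[-8.96587776e-01,  4.42865684e-01, -5.88019463e-04],
       [ 4.42866055e-01,  8.96586556e-01, -1.48474993e-03],
       [-1.30334446e-04, -1.59162249e-03, -9.99998725e-01]]), 'ft_force': array([0.68057632, 0.35129559, 0.19765761]), 'wrist_torque': array([-0.00568769, -0.06264182, -0.01776644]), 'grasp_force': 0.0, 'grip_width': 87.78230173829253}
```

View pics/top0.png

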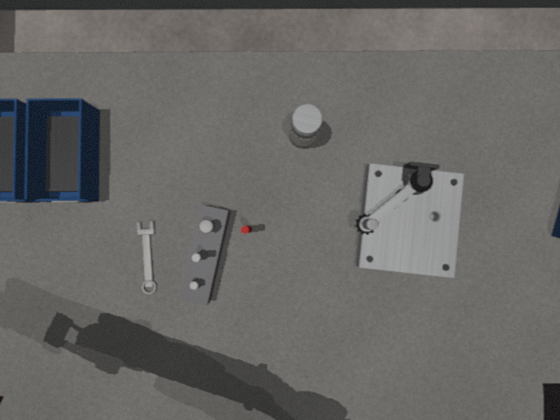

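View pics/side0.png

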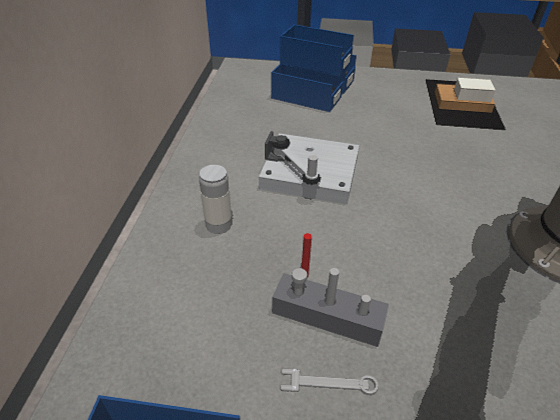

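The tall pin is the middle one: side view (333,270), top view (197,258). The headed pin is at (207,227) and the short one at (194,285) in the top view. The fixture hole is at (434,216), the pivot at (423,180) and the post at (372,226).

```bash
cat > h.py <<'E'
from workcell import arm, planner, monitor, imaging, job
import cv2,numpy as np
def ray(s,p):
    f=210/np.tan(np.radians(s["vertical_fov"])/2); R=np.array(s["orientation"])
    d=R@np.array([(p[0]-s["cx"])/f,-(p[1]-s["cy"])/f,-1]); return np.array(s["xyz"]),d/np.linalg.norm(d)
def onz(s,p,z):
    o,d=ray(s,p); return o+d*(z-o[2])/d[2]
def cross(s1,p1,s2,p2):
    o,d=ray(s1,p1);q,e=ray(s2,p2)
    t=np.linalg.lstsq(np.c_[d,-e],q-o,rcond=None)[0]; a,b=o+d*t[0],q+e*t[1]
    return (a+b)/2,np.linalg.norm(a-b)
def proj(s,X):
    f=210/np.tan(np.radians(s["vertical_fov"])/2); c=np.array(s["orientation"]).T@(np.array(X)-s["xyz"])
    return np.array([s["cx"]-f*c[0]/c[2], s["cy"]+f*c[1]/c[2]])
E
python3 - <<'E'
from h import *
t=imaging.snapshot("top"); s=imaging.snapshot("side")
I=t["image"][:,:,::-1]; J=s["image"][:,:,::-1]
c=lambda im,x,y,w,h,k:cv2.resize(im[y:y+h,x:x+w],None,fx=k,fy=k,interpolation=cv2.INTER_NEAREST)
A=np.hstack([c(I,350,160,120,120,3),c(I,175,200,80,120,3)[:360]])
B=np.hstack([c(J,250,130,120,75,3),c(J,270,230,120,75,2)[:0].reshape(0,240,3) if 0 else c(J,285,255,80,75,3)])
cv2.imwrite("pics/m.png",np.vstack([A,B]))
# fixture plate
g=cv2.cvtColor(I,cv2.COLOR_BGR2GRAY)
m=np.zeros_like(g); m[150:290,345:480]=(g>130)[150:290,345:480]*255
m=cv2.morphologyEx(m,cv2.MORPH_OPEN,np.ones((3,3)))
cs=cv2.findContours(m,cv2.RETR_EXTERNAL,cv2.CHAIN_APPROX_NONE)[0]
hull=cv2.convexHull(max(cs,key=cv2.contourArea))[:,0]
P=np.array([onz(t,p,40)[:2] for p in hull],np.float32); r=cv2.minAreaRect(P); print("plate",r, g[250,420],g[300,420])
# small bright blobs in pin area
m=np.zeros_like(g); m[200:310,175:230]=(g>130)[200:310,175:230]*255
n,_,st,ce=cv2.connectedComponentsWithStats(m); print(np.c_[st,ce][1:].round(1))
print("tall guess",onz(t,(197,258),130), cross(t,(197,258),s,(334,271)))
print("hole",onz(t,(434,216),40)); print("pivot",onz(t,(423,180),93)); print("post",onz(t,(372,226),120))
E
```

```text
plate ((573.6329956054688, -181.33193969726562), (199.7689971923828, 220.4121856689453), 83.54232025146484) 151 109
[[199.  220.   13.   13.  126.  205.2 226. ]
 [191.  253.    9.    9.   60.  195.2 257.2]
 [190.  282.    8.    8.   52.  193.2 285.4]]
tall guess [503.44256148 252.13484628 130.        ] (array([504.58781209, 252.51957693, 128.01635612]), np.float64(2.5977811687254726))
hole [ 581.9751506  -229.17387794   40.        ]
pivot [ 652.6693353  -189.10383247   93.        ]
post [562.04246246 -80.50629666 120.        ]
```

View pics/m.png

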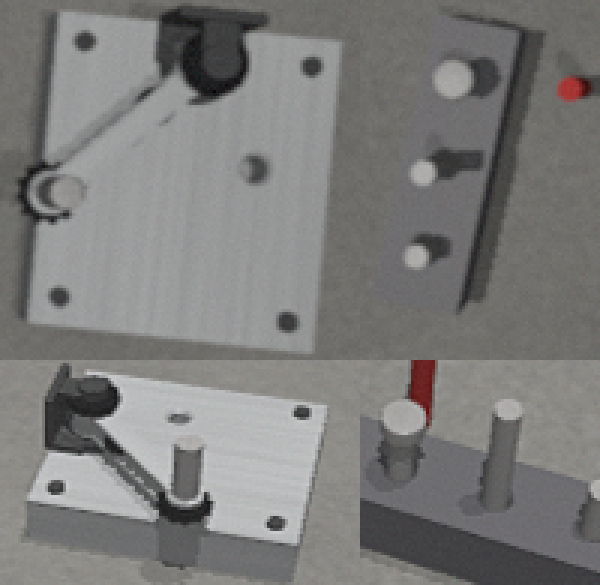

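```bash
cat >> h.py <<'E'
def rot(y):
    y=np.array([y[0],y[1],0.])/np.hypot(y[0],y[1]); z=np.array([0,0,-1.]); return np.c_[np.cross(y,z),y,z]
def best(pos,y):
    "down pose closing along +-y, whichever keeps joint 7 more central"
    c=[(abs(q[6]),k) for k in(1,-1) if (q:=planner.inverse_kinematics(pos,rot(k*np.array(y)))) is not None]
    return rot(min(c)[1]*np.array(y))
E
python3 - <<'E'
from h import *
t=imaging.snapshot("top"); s=imaging.snapshot("side")
g=cv2.cvtColor(t["image"],cv2.COLOR_RGB2GRAY)
pin,e=cross(t,(195.5,257.5),s,(334.3,271.7)); print("pin",pin,e)
a,b=onz(t,(205.5,226.2),99),onz(t,(193.5,285.5),85); d=(a-b)[:2]; print(a,b,np.linalg.norm(d),(a+b)/2)
y=np.array([-d[1],d[0]])/np.linalg.norm(d)
for p in([*pin[:2],91],[582,-231,85]):
    for k in(1,-1): print(planner.inverse_kinematics(p,rot(k*y)))
E
```

```text
pin [504.86683422 255.10582323 129.2651287 ] 1.0585600490755271
[563.03392012 241.53612158  99.        ] [445.58305412 267.42808935  85.        ] 120.27094379139477 [504.30848712 254.48210546  92.        ]
[-0.6313699   0.46003222  0.0677938   1.93636205 -0.04429911  0.7466019
  0.81573712]
[-1.0734184   0.54331592  0.65700535  1.96555981 -0.462862    0.7854368
 -1.93844076]
[-0.06624404  0.59598404  0.47642733  1.81386536 -0.36033821  0.8184704
  1.94322638]
[-0.29311494  0.71065276  0.83099119  1.82845994 -0.65996201  0.90411059
 -0.94044966]
```

Measurements are consistent: pin top at 129 mm, outer pins 120 mm apart with their midpoint on the tall pin, plate 220×200. Next I grasp and lift.

Run:
```python
from h import *
P=np.array([504.6,254.8]); y=np.array([25.9,117.45]); R=rot(y)
R=best([*P,92],y)
arm.gripper_to(60); arm.move_pose([*P,190],R); arm.move_linear([*P,92],velocity=120)
print(monitor.get_state()["ee_pos"],monitor.get_state()["ft_force"])
arm.gripper_to(0,30)
st=monitor.get_state(); print(st["grip_width"],st["grasp_force"],st["ft_force"],st["ee_pos"])
arm.move_linear([*P,185],velocity=100)
st=monitor.get_state(); print(st["grip_width"],st["grasp_force"],st["ee_pos"],st["time"],R)
s=imaging.snapshot("side"); cv2.imwrite("pics/s1.png",s["image"][:,:,::-1])
```

```text
[505.10173134 255.13531323  92.63121771] [ 0.20982814 -0.48947777 -0.04193987]
15.854034612625966 29.980569183826447 [0.31475173 0.27984723 1.13270409] [504.65626046 254.79432711  92.04754764]
15.62658272258079 29.97486501932144 [504.1021115  254.48806316 184.24919716] 5.2417 [[-0.97653792  0.21534553  0.        ]
 [ 0.21534553  0.97653792  0.        ]
 [ 0.          0.         -1.        ]]
```

View pics/s1.png

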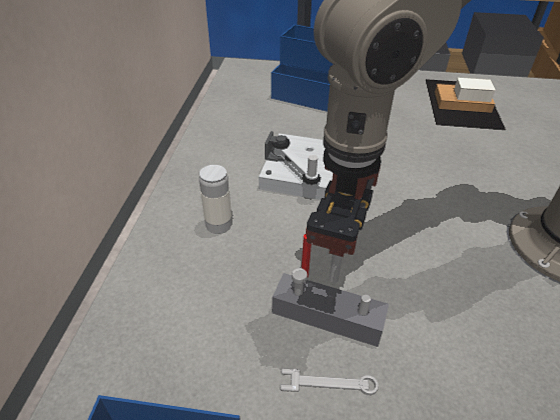

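The pin is held (15.6 mm wide) and clear of the rack; the other two pins are still standing at (299,277) and (365,300). Next I carry it to just above the hole and look.

Run:
```python
from h import *
R=monitor.get_state()["ee_rot"]; R=rot(R[:2,1]); H=np.array([582,-231.4])
arm.move_linear([504.6,254.8,260],velocity=150)
arm.move_pose([*H,260],R); arm.move_linear([*H,150],velocity=120); arm.pause(.3)
st=monitor.get_state(); print(st["grip_width"],st["grasp_force"],st["ee_pos"],st["time"])
s=imaging.snapshot("side"); t=imaging.snapshot("top")
c=lambda im,x,y,w,h,k:cv2.resize(im[y:y+h,x:x+w,::-1],None,fx=k,fy=k,interpolation=cv2.INTER_CUBIC)
cv2.imwrite("pics/p1.png",np.hstack([c(s["image"],250,70,120,140,4),c(t["image"],380,150,80,140,4)]))
for dz in(-77,): print("pin bottom expected",proj(s,st["ee_pos"]+[0,0,dz]),"hole",proj(s,[*H,40]),"TCP",proj(s,st["ee_pos"]))
```

```text
15.1221190537411 29.97552663087845 [ 582.21621566 -231.46299525  150.48014251] 9.1
pin bottom expected [310.37175753 137.83243751] hole [309.71209753 148.68160738] TCP [312.18926372 111.22460777]
```

View pics/p1.png

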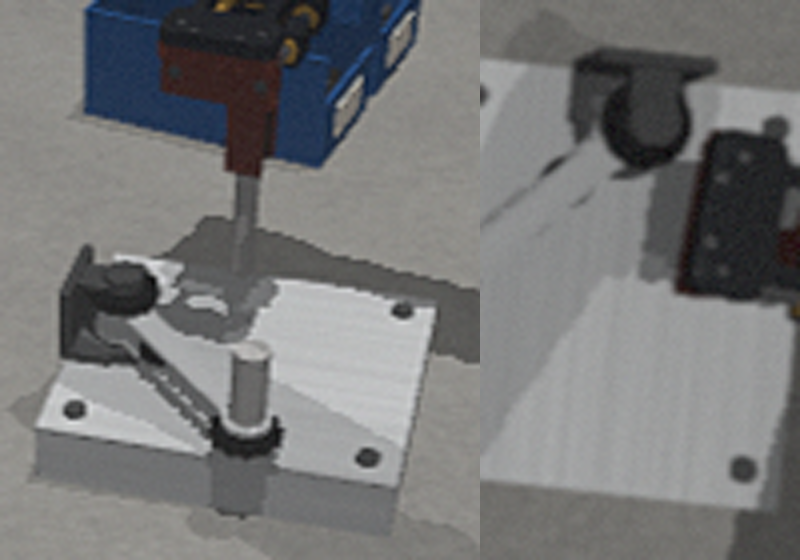

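The pin's lower end is seen at side (310.0,137.5) against (310.4,137.8) expected, so it is straight in the grip and over the hole. Next: insert with force watching, in small steps.

Run:
```python
from h import *
H=np.array([582,-231.4]); f0=monitor.get_state()["ft_force"].copy()
arm.move_linear([*H,122],velocity=80)
for z in range(119,82,-3):
    arm.move_linear([*H,z],velocity=40)
    st=monitor.get_state(); f=st["ft_force"]-f0; print(z,f.round(1),st["ee_pos"].round(1))
    if f[2]>12: break
print(st["time"],st["wrist_torque"],st["grip_width"])
```

```text
119 [-0.5  0.7 -0.5] [ 582.1 -231.4  119.1]
116 [-0.8  0.2 -0.1] [ 581.9 -231.3  115.9]
113 [-1.1  1.3 -0.9] [ 581.8 -231.3  112.7]
110 [-0.1  1.  -0.8] [ 581.9 -231.2  109.7]
107 [-1.6  1.8 -0.4] [ 581.9 -231.3  106.7]
104 [-0.6  1.4 -2. ] [ 581.9 -231.3  103.7]
101 [-0.4  1.8 -0.6] [ 581.9 -231.3  100.7]
98 [ 0.3  1.1 -1.6] [ 581.9 -231.3   97.7]
95 [-0.7  2.2 -1.9] [ 581.9 -231.3   94.7]
92 [ 0.1  1.  -1.8] [ 581.9 -231.3   91.7]
89 [-0.3  2.7 -1.6] [ 581.9 -231.3   88.7]
86 [ 0.1  2.7 -1.1] [ 581.9 -231.3   85.7]
83 [-0.4  3.2  0. ] [ 582.2 -231.2   83. ]
12.95 [ 0.76077612 -0.17490201 -0.02055823] 15.286406978981397
```

Run:
```python
from h import *
arm.gripper_to(45); arm.pause(.3); arm.move_linear([582,-231.4,230],velocity=150)
# go over towards the robot side, out of both views
arm.move_pose([470,-130,260],monitor.get_state()["ee_rot"]); arm.pause(.2)
s=imaging.snapshot("side"); t=imaging.snapshot("top"); print(monitor.get_state()["time"])
c=lambda im,x,y,w,h,k:cv2.resize(im[y:y+h,x:x+w,::-1],None,fx=k,fy=k,interpolation=cv2.INTER_CUBIC)
cv2.imwrite("pics/p2.png",np.hstack([c(s["image"],250,70,120,140,4),c(t["image"],370,150,80,140,4)]))
print("seated top expected",proj(s,[582,-231.4,121]),proj(t,[582,-231.4,121]),"post",proj(s,[562,-80.5,120]),proj(t,[562,-80.5,120]))
fx=np.radians(-6.46); pv=np.array([653.1,-190.3])
for q in(0,1.2):
    a=fx+np.radians(135)+q; print(q,pv+140*np.array([np.cos(a),np.sin(a)]))
```

```text
16.0
seated top expected [311.55739242 121.72564591] [450.81415821 215.19577146] post [315.03901991 157.53104662] [371.99701414 226.02223249]
0 [565.87148122 -80.79572834]
1.2 [ 519.42980854 -231.92066693]
```

View pics/p2.png

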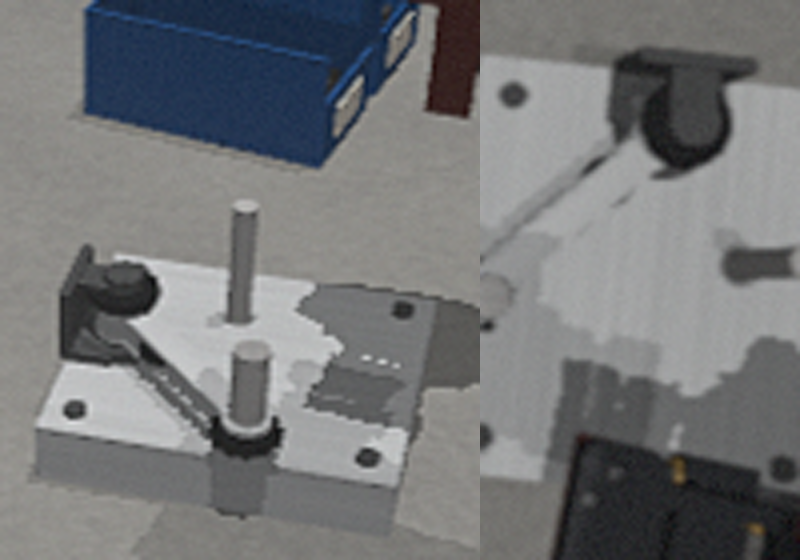

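The pin is seated: its top is at side (311.2,121.3) against (311.6,121.7) expected. The arm is still at rest, with the post where the geometry predicts. Next I grip the post and swing it.

```bash
cat >> h.py <<'E'
PV=np.array([653.1,-190.3]); A0=np.radians(128.54)
def arc(q,k,z=82,r=140):
    a=A0+q; return np.array([*(PV+r*np.array([np.cos(a),np.sin(a)])),z]), rot(k*np.array([-np.sin(a),np.cos(a)]))
E
python3 - <<'E'
from h import *
for k in(1,-1):
    for q in(0,.4,.8,1.2,1.35):
        j=planner.inverse_kinematics(*arc(q,k)); print(k,q,None if j is None else j.round(2))
E
```

```text
1 0 [-0.78  0.93  1.26  1.97 -1.04  1.1  -1.51]
1 0.4 [-0.72  0.89  1.27  2.04 -1.02  1.06 -1.01]
1 0.8 [-0.39  0.58  0.81  2.03 -0.59  0.78 -0.89]
1 1.2 [-0.26  0.6   0.77  1.97 -0.58  0.8  -0.43]
1 1.35 [-0.21  0.62  0.74  1.93 -0.57  0.82 -0.27]
-1 0 [-0.27  0.51  0.39  1.94 -0.28  0.74  0.96]
-1 0.4 [-0.19  0.47  0.39  2.01 -0.26  0.71  1.43]
-1 0.8 [-0.09  0.47  0.39  2.01 -0.27  0.71  1.94]
-1 1.2 [ 0.02  0.5   0.38  1.95 -0.27  0.74  2.43]
-1 1.35 [ 0.07  0.52  0.35  1.91 -0.25  0.75  2.59]
```

Run:
```python
from h import *
p,R=arc(0,-1)
arm.gripper_to(62); arm.move_pose([p[0],p[1],230],R); arm.move_linear([p[0],p[1],140],velocity=150)
f0=monitor.get_state()["ft_force"].copy()
arm.move_linear(p,velocity=80)
arm.gripper_to(0,40)
st=monitor.get_state(); print(st["grip_width"],st["grasp_force"],(st["ft_force"]-f0).round(1),st["ee_pos"].round(1),st["time"])
assert 19<st["grip_width"]<25
def go(q,v):
    p,R=arc(q,-1); arm.move_linear(p,R,velocity=v); st=monitor.get_state()
    f=st["ft_force"]-f0; a=A0+q; ft=f[0]*-np.sin(a)+f[1]*np.cos(a); fr=f[0]*np.cos(a)+f[1]*np.sin(a)
    print(round(q,2),"tan %.1f rad %.1f"%(ft,fr),st["ee_pos"].round(1),round(st["grip_width"],1),round(st["time"],1)); return ft,fr
for q in np.arange(.1,1.11,.1):
    ft,fr=go(q,60)
    if abs(ft)>25 or abs(fr)>35: break
```

```text
21.39517756357891 40.00001013278961 [ 1.9  2.  -2.2] [566.4 -80.3  82.1] 19.5333
0.1 tan -3.1 rad -0.0 [555.9 -89.6  82.1] 21.6 19.9
0.2 tan -4.3 rad -1.6 [546.6 -99.8  82.1] 21.7 20.3
0.3 tan -4.2 rad -3.2 [ 538.2 -110.9   82.1] 21.1 20.7
0.4 tan -4.6 rad -3.8 [ 531.  -122.7   82.1] 21.4 21.1
0.5 tan -4.7 rad -3.8 [ 525.1 -135.2   82.1] 21.5 21.4
0.6 tan -3.7 rad -4.5 [ 520.4 -148.1   82.1] 21.4 21.8
0.7 tan -4.6 rad -4.1 [ 517.1 -161.5   82.1] 22.0 22.2
0.8 tan -5.5 rad -4.7 [ 515.  -175.1   82.1] 21.5 22.6
0.9 tan -4.8 rad -5.5 [ 514.3 -188.8   82.1] 21.5 23.0
1.0 tan -4.8 rad -5.2 [ 515.  -202.5   82.1] 21.3 23.4
1.1 tan -5.4 rad -5.3 [ 517.  -216.2   82.1] 21.6 23.8
```

Beautifully smooth. Now I press onto the pin in small steps.

Run:
```python
from h import *
f1=None
for q in np.arange(1.11,1.34,.01):
    p,R=arc(q,-1); arm.move_linear(p,R,velocity=20); arm.pause(.1); st=monitor.get_state(); a=A0+q
    t=np.array([-np.sin(a),np.cos(a)]); ft=st["ft_force"][:2]@t
    e=st["ee_pos"][:2]-PV; qa=(np.arctan2(e[1],e[0])-A0)%(2*np.pi)
    print(round(q,2),"tan %.1f actual q %.3f w %.1f t %.1f"%(ft,qa,st["grip_width"],st["time"]))
    if f1 is None: f1=ft
    if ft<f1-16: break
arm.pause(.5); st=monitor.get_state(); print(st["ft_force"],st["ee_pos"],np.abs(st["dq"]).max())
s=imaging.snapshot("side"); t=imaging.snapshot("top")
c=lambda im,x,y,w,h,k:cv2.resize(im[y:y+h,x:x+w,::-1],None,fx=k,fy=k,interpolation=cv2.INTER_CUBIC)
cv2.imwrite("pics/p3.png",np.hstack([c(s["image"],250,70,120,140,4),c(t["image"],370,150,80,140,4)]))
```

```text
1.11 tan -5.3 actual q 1.094 w 21.5 t 24.1
1.12 tan -4.7 actual q 1.104 w 21.7 t 24.4
1.13 tan -5.4 actual q 1.114 w 21.5 t 24.8
1.14 tan -4.6 actual q 1.124 w 21.6 t 25.1
1.15 tan -5.5 actual q 1.134 w 21.4 t 25.5
1.16 tan -5.4 actual q 1.144 w 22.0 t 25.9
1.17 tan -4.8 actual q 1.154 w 21.3 t 26.2
1.18 tan -5.5 actual q 1.164 w 21.6 t 26.6
1.19 tan -5.3 actual q 1.174 w 21.2 t 26.9
1.2 tan -5.5 actual q 1.183 w 21.7 t 27.2
1.21 tan -5.1 actual q 1.194 w 21.8 t 27.6
1.22 tan -4.8 actual q 1.203 w 21.6 t 27.9
1.23 tan -5.8 actual q 1.211 w 21.7 t 28.3
1.24 tan -7.8 actual q 1.217 w 21.6 t 28.6
1.25 tan -9.6 actual q 1.225 w 21.4 t 29.0
1.26 tan -10.6 actual q 1.230 w 21.4 t 29.4
1.27 tan -12.7 actual q 1.234 w 21.4 t 29.7
1.28 tan -14.4 actual q 1.236 w 21.3 t 30.1
1.29 tan -18.3 actual q 1.239 w 21.8 t 30.4
1.3 tan -21.3 actual q 1.241 w 21.4 t 30.8
1.31 tan -24.5 actual q 1.243 w 21.9 t 31.1
[-6.94386097 22.93590166 16.78527608] [ 523.39207818 -236.83501417   81.81820055] 0.001859892208189283
```

View pics/p3.png

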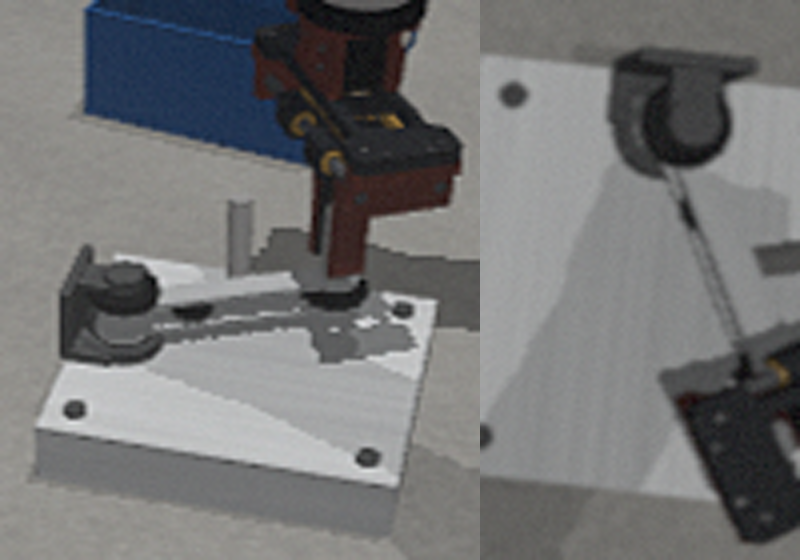

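The arm bears on the pin. The pin's top is at side (310,120.8), so it is upright and still home. The post is gripped and steady at about 1.24 rad with roughly 24 N. Handing in.

```bash
python3 -c "
from h import *
print(job.sign_off())"
```

```text
the job is handed in; nothing more can be done
None
```

The job is handed in at about 31 s (limit 67 s): the stop pin is home in the fixture hole and the robot is holding the cage arm pressed against it at about 1.24 rad; sign-off returned no verdict.

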